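# Lay two cooling fans guard-up on the repair mat

### The arm

A 7-joint arm with a two-finger parallel gripper is mounted at the origin on the work surface. World frame = base frame: x ahead of the robot, y to its left, z up, the work surface at z = 0. Lengths are in m, angles in rad, forces in N, time in s.
With the tool pointing down it reaches from about 0.4 to 0.9 m from the base axis. Payload 5.5 kg.
Tool frame: the origin (TCP) lies at the very end of the fingers, on their centre line; the grasp point (between the pads) lies 19 mm behind it; z points along the fingers, y is the line along which they close (so a half turn about z gives the same grasp; the last joint's range is limited). The gripper opens to 92 mm and grips with 3 to 60 N. Pads are 19 mm wide; open, the fingers measure 130 mm over their backs; the gripper's body (75 mm by 190 mm) begins 47 mm behind the grasp point.
Start: joints at [1.379, 0.501, -0.427, 1.55, 0.221, 1.138, -0.21], TCP at [0.286, -0.584, 0.194] pointing down, gripper open.
Joint ranges: [-2.88, 2.88], [-0.31, 2.03], [-1.54, 1.56], [0.2, 2.42], [-1.41, 4.55], [0.19, 2.02], [-2.57, 2.57]. Speed limits (rad/s): [2.57, 2.57, 3.14, 3.14, 3.14, 3.14, 3.14].

### API

Orientations are given as a 3x3 rotation matrix whose columns are the frame's x, y, z axes.
In Python, from workcell import r, cams gives the robot as it stands. The module is installed in compiled form; this text tells all that it offers.
- The arm moves only by the tool jog_arm, never from a script. Its argument "moves" is a list of rows, each an object with "delta_pos": the shift along the world's x, y, z scaled (see below), a list of three; "dr": the turn, a rotation vector about the world's x, y, z scaled (see below), a list of three. A call has 1 to 12 rows; each row shifts and turns the commanded pose from where the row before left it; what a row does not reach is not made up. The controller multiplies each number of a shift by 40 mm and each number of a turn by 0.1 rad. A row lasts 1/12 s, in which the tool goes at most 41.7 mm and 7.16 degrees, less where a joint would pass 70% of its speed; a pose out of reach is approached as far as the arm can. A call with a number of a shift or a turn outside -1 to 1 is refused whole. A call with a gripper value outside its range is refused whole. "grip" is the closure, from 0 (fully open) to 1 (shut), set as the call begins (left out, the last holds). The fingers move at their own pace and stop on an object; "force" is the grip in N (left out, the last holds). Time passes only in rows, so rows that do not move let the fingers close. It gives the time, the measured TCP pose, the force, the opening and the grip force at its end, in the units of the state.
- r.observe(): the state, without advancing time (a new reading comes with each control period).
- cams.grab_frame(name): name is "scene" or "top" or "wrist"; returns (picture, depth): 420x560x3 uint8, blue, green, red; 420x560 float32, m along the optical axis (not along the pixel's ray), 0 where there is no reading.
- cams.camera_info(name): a dict with "fx", "fy", "cx", "cy" (pixels), "eye" and "rotation" of the camera in the world; the wrist camera has in their place "tool_from_camera" (4x4, takes a point from camera to tool coordinates, whose origin is the TCP and whose axes are the flange's). Camera axes: x right, y down, z forward; pixel columns grow to the right and rows downward; lengths in m; the calibration is good to about 2 mm. A picture is of the moment at which its call begins: read the wrist's pose just before it. camera_info takes no time and is no camera call.
- r.job_done(): hands the job in; it is judged then, once.
The state is a dict: "time_s": time; "qpos": joint angles; "joint_vel": joint speeds; "effort": joint torques, N m; "eef_pos": TCP position; "tcp_rot": TCP orientation; "contact_force": force on the tool from outside, world axes, zero at the start; "wrist_torque": the same for the moment, N m; "finger_gap": opening from 0.0 (shut) to 1.0 (fully open); "grip_force": force on a finger pad.
Only numpy, scipy, OpenCV 4.12 (cv2) and the standard library are available. Lean on these libraries where they do the work, as an engineer would, in place of code of your own. Each camera call takes 0.05 s, during which the arm holds its last target. There are 200 camera calls.

### The job

Two cooling fans stand on edge on the blue repair mat. Push each one over with the fingertips, without gripping or lifting it, so that it drops about where it stands and lies flat on the mat with its wire guard facing up, ready for unscrewing. Leave the small parts between them and everything else on the bench where they are.

Things in the scene. Friction and masses are not known exactly. Their poses are not given: they have to be found in the camera images.
- mat: blue repair mat, 440 mm (its x) by 620 mm (its y), 5 mm thick, fixed to the bench; the origin is the centre of its underside
- fan_black_center (a point): middle of the black fan: 60 mm above the mat while it stands on edge, 19 mm when it lies flat. Its x axis runs through the fan from the wire-guarded front to the back (the guard faces -x), y along its width, z up while it stands. At the start the guard faces roughly towards the robot, up to 35 degrees askew.
- fan_grey_center (a point): middle of the grey fan: 60 mm above the mat while it stands on edge, 19 mm when it lies flat. Its x axis runs through the fan from the wire-guarded front to the back (the guard faces -x), y along its width, z up while it stands. At the start the guard faces roughly away from the robot, up to 35 degrees askew.
- fan_black: black cooling fan, frame 120 x 120 x 38 mm (38 along x), 0.2 to 0.4 kg, loose on its edge; a 1 to 2 N push near the top tips it, past 18 degrees it falls by itself. Front: bright wire rings, 2.5 mm proud. Back: rotor hub with pale round label, four struts. Origin: centre of the edge it stands on; axes as at its middle
- fan_grey: grey cooling fan, frame 120 x 120 x 38 mm (38 along x), 0.2 to 0.4 kg, loose on its edge; a 1 to 2 N push near the top tips it, past 18 degrees it falls by itself. Front: bright wire rings, 2.5 mm proud. Back: rotor hub with pale round label, four struts. Origin: centre of the edge it stands on; axes as at its middle
- capacitor: bystander: black can 35 mm across and 56 mm tall standing on the mat between the fans; origin at the centre of its underside
- heatsink: bystander: small finned aluminium heat sink 30 x 26 x 25 mm on the near middle of the mat; origin at the centre of its underside
- transistor: bystander: flat black transistor 20 x 16 x 6 mm with three legs towards -x, on the far middle of the mat; origin at the centre of the underside of its case
- multimeter: bystander: orange multimeter 180 x 85 x 45 mm lying face up left of the mat; origin at the centre of its underside
- screwdriver: bystander: red screwdriver lying on the bench right of the mat, about 200 mm long along its x
- brush: bystander: blue brush lying on the bench right of the mat, about 200 mm long along its x
- spool: bystander: solder spool 60 mm across and 38 mm tall standing left of the mat; origin at the centre of its underside
Not all that is in view belongs to the job. There is more than one size of the fan_grey; the one meant has the size given above.

How it is judged:
At the end, for the whole second after the job is handed in: Both fans lie flat (within about 6 degrees) with the wire guard up, resting on the mat (middle over the mat, 18 to 31 mm above the bench), each middle within 160 mm of where it began, and at rest (angle between each of fan_black_center, fan_grey_center's own x axis and vertical above 3.04 rad and height (world z) of fan_black_center between 0.018 and 0.031 m and x of fan_black_center in the frame of mat between -0.22 and 0.22 m and y of fan_black_center in the frame of mat between -0.31 and 0.31 m and distance of each of fan_black_center, fan_grey_center from where it was at the start of the episode below 0.16 m and linear speed of each of fan_black, fan_grey below 0.02 m/s and height (world z) of fan_grey_center between 0.018 and 0.031 m and x of fan_grey_center in the frame of mat between -0.22 and 0.22 m and y of fan_grey_center in the frame of mat between -0.31 and 0.31 m); the robot touches nothing.
It fails at once if a small part on the mat (capacitor, heat sink, transistor) is moved more than 30 mm or tipped over (distance of any of capacitor, heatsink, transistor from where it was at the start of the episode above 0.03 m or angle between any of capacitor, heatsink's own z axis and vertical above 0.5 rad).
It fails at once if the multimeter, solder spool, screwdriver or brush is moved more than 30 mm (distance of any of multimeter, spool, screwdriver, brush from where it was at the start of the episode above 0.03 m).
It fails at once if the black fan is lifted off the mat instead of pushed (its middle rises above 80 mm) (height (world z) of fan_black_center above 0.08 m).
It fails at once if the grey fan is lifted off the mat instead of pushed (its middle rises above 80 mm) (height (world z) of fan_grey_center above 0.08 m).
It also fails if it takes over 48 s, if anything falls off the work surface, if the arm or the gripper's body presses on something with over 40 N, if the wrist force passes 120 N, or if a joint passes its speed limit or range.

## Working session

There is one attempt and no reset: what is moved stays moved. The work goes in short steps, Python scripts to look and compute and a tool call to move; the robot and the scene stay as the last step left them, time stands still between calls to the robot, and variables do not carry over. Pictures are saved under pics/ and viewed, at most 10 in all, crops included, and the job is handed in when it is done.

Besides the shell and the picture viewer there is one more tool, called after "Emit:" as name(argument=value, ...), one argument or row to a line, values as JSON. jog_arm: Moves the arm, as the interface text tells. Its arguments: {"type":"object","properties":{"moves":{"type":"array","items":{"type":"object","properties":{"delta_pos":{"type":"array","items":{"type":"number"}},"dr":{"type":"array","items":{"type":"number"}}}}},"grip":{"type":"number"},"force":{"type":"number"}},"required":["moves"]}

```bash
mkdir -p pics; python3 - <<'E'
from workcell import r,cams
import cv2,numpy as np
for n in("scene","top"):
    p,d=cams.grab_frame(n); cv2.imwrite(f"pics/{n}0.png",p); np.savez(f"{n}0.npz",p=p,d=d)
    i=cams.camera_info(n); print(n,{k:np.round(v,3).tolist() for k,v in i.items()})
s=r.observe();print(s["time_s"],s["eef_pos"],s["tcp_rot"],s["finger_gap"])
E
```

```text
scene {'fx': 445.12, 'fy': 445.12, 'cx': 278.718, 'cy': 204.057, 'eye': [1.379, -0.396, 0.736], 'rotation': [[0.362, 0.513, -0.778], [0.932, -0.183, 0.312], [0.017, -0.839, -0.544]]}
top {'fx': 476.266, 'fy': 476.266, 'cx': 277.793, 'cy': 210.304, 'eye': [0.183, -0.023, 1.47], 'rotation': [[0.01, -0.98, 0.197], [-1.0, -0.006, 0.017], [-0.016, -0.197, -0.98]]}
0.1 [ 0.28521854 -0.58334541  0.19329411] [[ 8.98312574e-01  4.39356391e-01 -6.93942625e-04]
 [ 4.39356934e-01 -8.98311211e-01  1.56605492e-03]
 [ 6.46797951e-05 -1.71169533e-03 -9.99998533e-01]] 1.001259899454635
```

View pics/scene0.png

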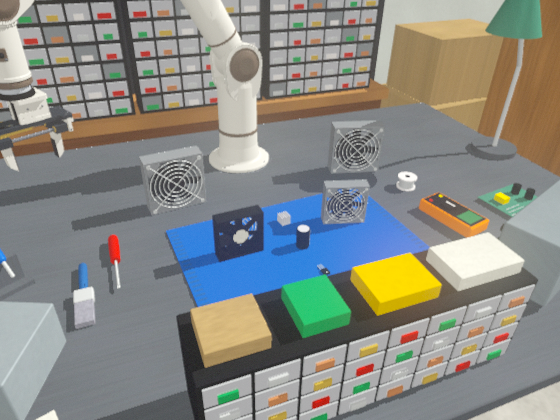

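View pics/top0.png

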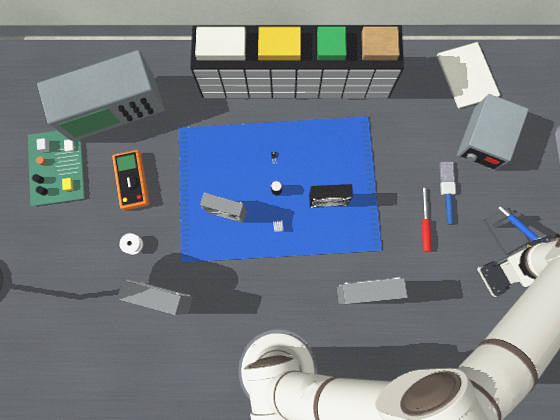

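The scene view shows the black fan at (238,232) with its label side toward this camera, and the grey fan with its guard toward it at (345,202). Both stand on the mat, and larger grey decoys stand off it. The top view has the black fan's top edge at (331,190), grey's at (222,203), the capacitor at (277,187) and the heatsink at (278,226).

```bash
cat >h.py <<'E'
import numpy as np,cv2
from workcell import r,cams
def pts(n,d):
    i=cams.camera_info(n); v,u=np.mgrid[:420,:560]
    c=np.stack([(u-i["cx"])/i["fx"]*d,(v-i["cy"])/i["fy"]*d,d],-1)
    P=c@np.array(i["rotation"]).T+i["eye"]; P[d<=0]=np.nan; return P
def rect(P,m):
    q=P[m]; b=cv2.minAreaRect(q[:,:2].astype(np.float32)); return np.round(cv2.boxPoints(b),3).tolist(),np.round(b[0],3),np.round(b[1],3),np.round(np.percentile(q[:,2],[2,50,98]),3)
E
python3 - <<'E'
from h import *
z=np.load("top0.npz");P=pts("top",z["d"]);v,u=np.mgrid[:420,:560]
def box(a,b,c,e):return (u>=a)&(u<=b)&(v>=c)&(v<=e)
for n,b,lo in[("black",box(300,360,175,215),.115),("grey",box(190,255,185,230),.115),("cap",box(262,292,172,200),.045),("hs",box(265,292,215,240),.02),("decoyL",box(110,200,270,320),.1),("decoyR",box(330,415,270,310),.1),("tr",box(265,285,145,165),.008)]:
    print(n,*rect(P,b&(P[...,2]>lo)))
hsv=cv2.cvtColor(z["p"],cv2.COLOR_BGR2HSV);m=cv2.inRange(hsv,(100,150,80),(125,255,255))>0
print("mat",*rect(P,m&box(170,385,110,265)))
E
```

```text
black [[0.4880000054836273, -0.0949999988079071], [0.49300000071525574, -0.21400000154972076], [0.5350000262260437, -0.21199999749660492], [0.5299999713897705, -0.09300000220537186]] [ 0.511 -0.153] [0.042 0.119] [0.117 0.124 0.13 ]
grey [[0.43700000643730164, 0.11299999803304672], [0.47600001096725464, 0.10300000011920929], [0.5080000162124634, 0.21899999678134918], [0.4690000116825104, 0.23000000417232513]] [0.472 0.166] [0.121 0.04 ] [0.118 0.124 0.131]
cap [[0.5210000276565552, 0.017000000923871994], [0.5350000262260437, -0.012000000104308128], [0.5640000104904175, 0.0020000000949949026], [0.550000011920929, 0.03200000151991844]] [0.543 0.01 ] [0.033 0.033] [0.048 0.06  0.067]
hs [[0.4090000092983246, 0.014000000432133675], [0.41200000047683716, -0.010999999940395355], [0.44200000166893005, -0.007000000216066837], [0.4390000104904175, 0.017999999225139618]] [0.426 0.003] [0.031 0.025] [0.022 0.029 0.037]
decoyL [[0.15700000524520874, 0.27399998903274536], [0.210999995470047, 0.25999999046325684], [0.2529999911785126, 0.42399999499320984], [0.1979999989271164, 0.43799999356269836]] [0.205 0.349] [0.169 0.057] [0.112 0.166 0.172]
decoyR [[0.19099999964237213, -0.1809999942779541], [0.20900000631809235, -0.34700000286102295], [0.26499998569488525, -0.3409999907016754], [0.2460000067949295, -0.17499999701976776]] [ 0.228 -0.261] [0.056 0.167] [0.129 0.166 0.172]
tr [[0.6240000128746033, -0.017999999225139618], [0.6919999718666077, -0.01899999938905239], [0.6919999718666077, 0.04600000008940697], [0.6240000128746033, 0.04600000008940697]] [0.658 0.014] [0.064 0.068] [0.008 0.01  0.016]
mat [[nan, nan], [nan, nan], [nan, nan], [nan, nan]] [nan nan] [0. 0.] [nan nan nan]
```

Emit:
jog_arm(
  moves=[
    {"delta_pos": [0, 0, 0.8], "dr": [0, 0, 0]},
    {"delta_pos": [0.32, 0.8, 0.06], "dr": [0, 0, -0.34]},
    {"delta_pos": [0.32, 0.8, 0.06], "dr": [0, 0, -0.34]},
    {"delta_pos": [0.32, 0.8, 0.06], "dr": [0, 0, -0.34]},
    {"delta_pos": [0.32, 0.8, 0.06], "dr": [0, 0, -0.34]},
    {"delta_pos": [0.32, 0.8, 0.06], "dr": [0, 0, -0.34]},
    {"delta_pos": [0.32, 0.8, 0.06], "dr": [0, 0, -0.34]},
    {"delta_pos": [0.32, 0.8, 0.06], "dr": [0, 0, -0.34]},
    {"delta_pos": [0.32, 0.8, 0.06], "dr": [0, 0, -0.34]},
    {"delta_pos": [0.32, 0.8, 0.06], "dr": [0, 0, -0.34]},
    {"delta_pos": [0.32, 0.8, 0.06], "dr": [0, 0, -0.34]},
    {"delta_pos": [0.32, 0.8, 0.06], "dr": [0, 0, -0.34]},
  ],
  grip=0.35,
)

```text
time_s: 1.1
eef_pos: [0.4264, -0.2302, 0.2525]
tcp_rot: [[0.997, 0.079, -0.0], [0.079, -0.997, -0.0], [-0.0, 0.0, -1.0]]
contact_force: [0.2, 0.3, 0.4]
finger_gap: 0.646
grip_force: 0.0
```

Emit:
jog_arm(
  moves=[
    {"delta_pos": [0.1, 0.6, 0], "dr": [0, 0, -0.4]},
    {"delta_pos": [0.1, 0.6, 0], "dr": [0, 0, 0]},
    {"delta_pos": [0, 0.6, 0], "dr": [0, 0, 0]},
    {"delta_pos": [0, 0, -0.9]},
    {"delta_pos": [0, 0, -0.9]},
    {"delta_pos": [0, 0, -0.9]},
    {"delta_pos": [0, 0, -0.9]},
    {"delta_pos": [0, 0, 0]},
  ],
)

```text
schema error: expected keys delta_pos, dr
```

```bash
python3 - <<'E'
from h import *
p,d=cams.grab_frame("wrist");cv2.imwrite("pics/w1.png",p)
p,d=cams.grab_frame("scene");cv2.imwrite("pics/s1.png",cv2.resize(p[150:330,120:400],None,fx=2.5,fy=2.5))
E
```

```text
(no output)
```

View pics/s1.png

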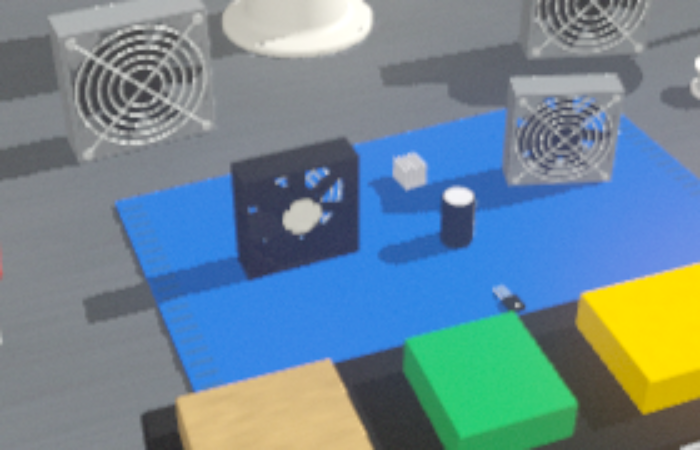

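The crop shows both fans still standing, black at (300,205) and grey at (565,130). The gripper should appear near (187,20) and doesn't, so the picture may be stale. The jog was also refused because the "dr" keys were missing. I'll check both before moving on.

```bash
python3 - <<'E'
from h import *
s=r.observe();print(s["time_s"],s["eef_pos"],s["qpos"])
z=np.load("scene0.npz")
for n in("scene","top"):
    p,d=cams.grab_frame(n);z=np.load(n+"0.npz")
    c=(cv2.absdiff(p,z["p"]).max(-1)>40); print(n,c.sum(),np.abs(d-z["d"]).max(),cv2.boundingRect(c.astype(np.uint8)))
    cv2.imwrite(f"pics/{n}2.png",p)
print(r.observe()["time_s"])
E
```

```text
1.2 [ 0.4290143  -0.22543807  0.25329228] [ 0.97851349  0.14964755 -0.6017166   1.87833452  0.09090664  1.14005568
 -1.13718174]
scene 9278 3.9991412 (0, 0, 263, 291)
top 31844 2.4803803 (237, 136, 323, 284)
1.3
```

View pics/top2.png

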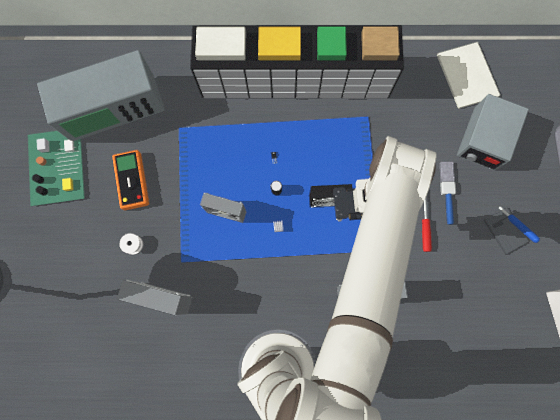

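The top view shows the gripper at about (355,198), beside and above the black fan, which matches the reported pose. Next I'll move to the near (guard) side of the black fan and descend.

Emit:
jog_arm(
  moves=[
    {"delta_pos": [0, 0.57, 0], "dr": [0, 0, -0.4]},
    {"delta_pos": [0, 0.57, 0], "dr": [0, 0, 0]},
    {"delta_pos": [0, 0.57, 0], "dr": [0, 0, 0]},
    {"delta_pos": [0, 0, -0.9], "dr": [0, 0, 0]},
    {"delta_pos": [0, 0, -0.9], "dr": [0, 0, 0]},
    {"delta_pos": [0, 0, -0.9], "dr": [0, 0, 0]},
    {"delta_pos": [0, 0, -0.9], "dr": [0, 0, 0]},
    {"delta_pos": [0, 0, 0], "dr": [0, 0, 0]},
  ],
)

```text
time_s: 1.97
eef_pos: [0.4202, -0.1632, 0.1025]
tcp_rot: [[0.999, 0.038, -0.011], [0.038, -0.999, 0.006], [-0.011, -0.006, -1.0]]
contact_force: [-2.2, 0.0, -0.5]
finger_gap: 0.65
grip_force: 0.0
```

```bash
python3 - <<'E'
from h import *
p,d=cams.grab_frame("scene");cv2.imwrite("pics/s3.png",p)
E
```

```text
(no output)
```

View pics/s3.png

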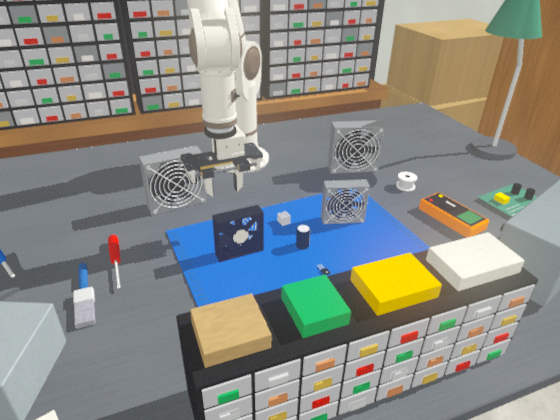

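The scene view shows the fingers at about (225,180), in front of the black fan's guard and clear of everything. Now I'll push it forward.

Emit:
jog_arm(
  moves=[
    {"delta_pos": [0.5, 0.1, 0], "dr": [0, 0, 0]},
    {"delta_pos": [0.5, 0.1, 0], "dr": [0, 0, 0]},
    {"delta_pos": [0.25, 0, 0.05], "dr": [0, 0, 0]},
    {"delta_pos": [0.2, 0, 0.05], "dr": [0, 0, 0]},
    {"delta_pos": [0.2, 0, 0], "dr": [0, 0, 0]},
    {"delta_pos": [0.2, 0, 0], "dr": [0, 0, 0]},
  ],
)

```text
time_s: 2.52
eef_pos: [0.5009, -0.1565, 0.1137]
tcp_rot: [[0.999, 0.04, 0.001], [0.04, -0.999, -0.001], [0.001, 0.001, -1.0]]
contact_force: [-0.3, -0.5, 0.1]
finger_gap: 0.647
grip_force: 0.0
```

Emit:
jog_arm(
  moves=[
    {"delta_pos": [0.2, 0, -0.1], "dr": [0, 0, 0]},
    {"delta_pos": [0.2, 0, -0.1], "dr": [0, 0, 0]},
    {"delta_pos": [0.2, 0, 0], "dr": [0, 0, 0]},
    {"delta_pos": [0.2, 0, 0], "dr": [0, 0, 0]},
    {"delta_pos": [0, 0, 0], "dr": [0, 0, 0]},
    {"delta_pos": [0, 0, 0], "dr": [0, 0, 0]},
    {"delta_pos": [0, 0, 0], "dr": [0, 0, 0]},
  ],
)

```text
time_s: 3.1
eef_pos: [0.532, -0.1553, 0.1044]
tcp_rot: [[0.999, 0.041, -0.001], [0.041, -0.999, 0.0], [-0.001, -0.0, -1.0]]
contact_force: [-0.3, -0.2, 0.7]
finger_gap: 0.648
grip_force: 0.0
```

```bash
python3 - <<'E'
from h import *
p,d=cams.grab_frame("scene");cv2.imwrite("pics/s4.png",cv2.resize(p[120:330,120:400],None,fx=2.5,fy=2.5))
E
```

```text
(no output)
```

View pics/s4.png

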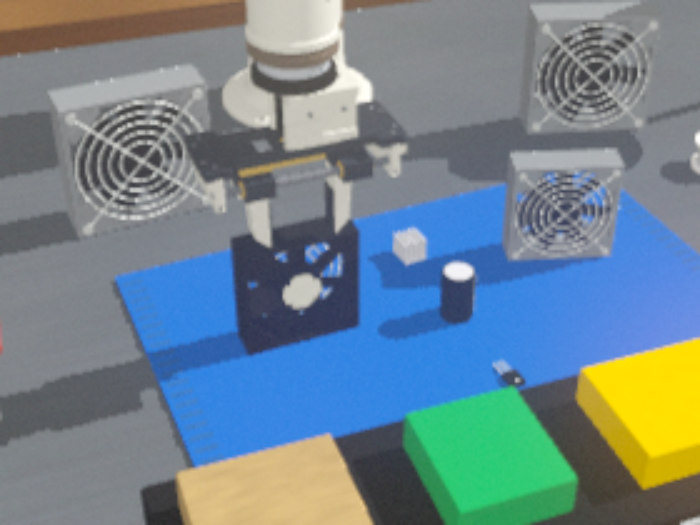

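The crop shows the fingers just behind the black fan at (300,225) with the fan upright, though the TCP reads past its front face. Either the picture lags or the TCP reading is off, so I'll let time pass and check again.

```bash
python3 - <<'E'
from h import *
s=r.observe();print(s["time_s"],s["eef_pos"],s["contact_force"])
v,u=np.mgrid[:420,:560]
for n in("scene","top","scene"):
    p,d=cams.grab_frame(n);P=pts(n,d)
    # black fan region: points near its place, by height band
    m=(abs(P[...,0]-.56)<.12)&(abs(P[...,1]+.153)<.075)&(P[...,2]>.015)&(P[...,2]<.14)
    q=P[m];print(n,m.sum(),np.round(np.percentile(q,[2,50,98],axis=0),3).tolist())
cv2.imwrite("pics/s5.png",cv2.resize(p[120:330,120:400],None,fx=2.5,fy=2.5))
E
```

```text
3.15 [ 0.53188926 -0.155489    0.10451224] [-0.95914478 -0.56659456 -0.78508978]
scene 1968 [[0.492, -0.217, 0.017], [0.523, -0.162, 0.077], [0.535, -0.098, 0.127]]
top 465 [[0.489, -0.175, 0.019], [0.497, -0.134, 0.12], [0.521, -0.093, 0.129]]
scene 1954 [[0.493, -0.216, 0.018], [0.522, -0.163, 0.077], [0.535, -0.098, 0.127]]
```

View pics/s5.png

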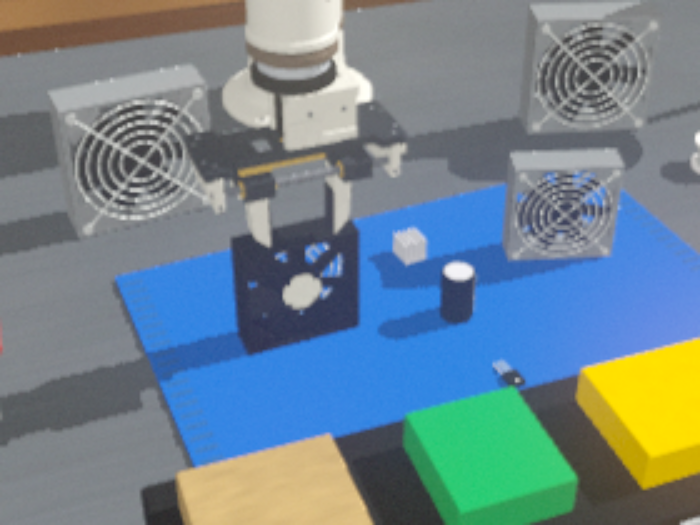

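The fan hasn't moved: it still measures x 0.49–0.535 with its top at 0.127. The fingers show at (258,230) and (340,205) in the crop. I'll measure where they really are against the reported TCP.

```bash
python3 - <<'E'
from h import *
p,d=cams.grab_frame("scene");P=pts("scene",d)
for cx,rows in((258,range(190,252,6)),(340,range(180,240,6))):
    for ry in rows:
        c=int(120+cx/2.5);w=int(120+ry/2.5);print((c,w),p[w,c],np.round(P[w,c],3))
i=cams.camera_info("scene");R=np.array(i["rotation"])
s=r.observe();t=np.array(s["eef_pos"]);print(s["time_s"],t,s["qpos"].round(3))
for o in(.042,-.042):
    c=R.T@(t+s["tcp_rot"]@[0,o,0]-i["eye"]);print("expected tip px",i["fx"]*c[0]/c[2]+i["cx"],i["fy"]*c[1]/c[2]+i["cy"],c[2])
E
```

```text
(223, 196) [89 79 79] [ 0.571 -0.203  0.22 ]
(223, 198) [92 83 82] [ 0.568 -0.203  0.213]
(223, 200) [154 161 163] [ 0.567 -0.203  0.207]
(223, 203) [187 197 198] [ 0.544 -0.198  0.184]
(223, 205) [189 197 199] [ 0.541 -0.198  0.177]
(223, 208) [186 195 197] [ 0.544 -0.199  0.171]
(223, 210) [189 197 199] [ 0.543 -0.199  0.165]
(223, 212) [188 194 197] [ 0.543 -0.199  0.159]
(223, 215) [184 192 194] [ 0.543 -0.199  0.151]
(223, 217) [81 65 61] [ 0.513 -0.193  0.124]
(223, 220) [78 62 58] [ 0.526 -0.196  0.125]
(256, 192) [172 179 181] [ 0.559 -0.124  0.207]
(256, 194) [187 196 199] [ 0.54  -0.117  0.19 ]
(256, 196) [185 194 196] [ 0.54  -0.117  0.184]
(256, 199) [187 196 198] [ 0.541 -0.118  0.176]
(256, 201) [186 195 197] [ 0.541 -0.118  0.171]
(256, 204) [192 199 201] [ 0.538 -0.117  0.16 ]
(256, 206) [192 199 200] [ 0.537 -0.117  0.154]
(256, 208) [191 198 201] [ 0.541 -0.118  0.151]
(256, 211) [123 121 120] [ 0.52  -0.111  0.128]
(256, 213) [90 73 74] [ 0.525 -0.113  0.125]
3.35 [ 0.53208545 -0.15566498  0.10472126] [ 0.695  0.47  -0.578  1.868  0.322  0.897 -1.568]
expected tip px 223.64365994389283 228.81541396731018 1.0637210091616796
expected tip px 256.46813262630485 221.1840111957689 1.0925988920878735
```

The fingers' x and y match the reported TCP. Their visible ends are at z ≈ 0.148, though, about 43 mm above the reported 0.105, and the gripper body is too high by the same amount. So the reported z reads low, and the fingers passed over the fan without touching it. I'll back off, descend to a camera-checked height and measure again.

Emit:
jog_arm(
  moves=[
    {"delta_pos": [-0.6, 0, 0], "dr": [0, 0, 0]},
    {"delta_pos": [-0.7, 0, 0], "dr": [0, 0, 0]},
    {"delta_pos": [-0.7, 0, 0], "dr": [0, 0, 0]},
    {"delta_pos": [-0.5, 0, 0], "dr": [0, 0, 0]},
    {"delta_pos": [0, 0, 0], "dr": [0, 0, 0]},
    {"delta_pos": [0, 0, -0.3], "dr": [0, 0, 0]},
    {"delta_pos": [0, 0, -0.3], "dr": [0, 0, 0]},
    {"delta_pos": [0, 0, -0.3], "dr": [0, 0, 0]},
    {"delta_pos": [0, 0, 0], "dr": [0, 0, 0]},
    {"delta_pos": [0, 0, 0], "dr": [0, 0, 0]},
  ],
)

```text
time_s: 4.18
eef_pos: [0.4325, -0.1552, 0.0685]
tcp_rot: [[0.999, 0.041, -0.001], [0.041, -0.999, 0.001], [-0.001, -0.001, -1.0]]
contact_force: [0.8, -0.5, -0.3]
finger_gap: 0.648
grip_force: 0.0
```

```bash
cat >>h.py <<'E'
def tip():
    "lowest visible finger points (pale, close to the reported TCP in xy) in the scene view"
    s=r.observe();t=np.array(s["eef_pos"]);p,d=cams.grab_frame("scene");P=pts("scene",d)
    for o in(.042,-.042):
        c=t+s["tcp_rot"]@[0,o,0]
        m=(abs(P[...,0]-c[0])<.02)&(abs(P[...,1]-c[1])<.016)&(P[...,2]>.04)&(P[...,2]<.3)&(p.min(-1)>140)
        q=P[m];print(m.sum(),"finger",np.round(np.median(q,0),3),"low z",np.sort(q[:,2])[:5].round(3))
    print(s["time_s"],t.round(4),s["contact_force"].round(2))
E
python3 -c "from h import *;tip()"
```

```text
134 finger [ 0.443 -0.196  0.135] low z [0.101 0.104 0.105 0.108 0.109]
171 finger [ 0.44  -0.117  0.153] low z [0.103 0.103 0.107 0.107 0.107]
4.1833 [ 0.4325 -0.1552  0.0685] [ 0.76 -0.46 -0.26]
```

The tips measure z ≈ 0.104 with 0.0685 reported, an offset of about 36–40 mm. They're now about 20 mm below the fan's top edge, so I'll push.

Emit:
jog_arm(
  moves=[
    {"delta_pos": [0.45, 0, 0], "dr": [0, 0, 0]},
    {"delta_pos": [0.4, 0, 0], "dr": [0, 0, 0]},
    {"delta_pos": [0.25, 0, 0], "dr": [0, 0, 0]},
    {"delta_pos": [0.25, 0, 0], "dr": [0, 0, 0]},
    {"delta_pos": [0.25, 0, 0], "dr": [0, 0, 0]},
    {"delta_pos": [0, 0, 0], "dr": [0, 0, 0]},
  ],
)

```text
time_s: 4.73
eef_pos: [0.4988, -0.1553, 0.0691]
tcp_rot: [[0.999, 0.041, 0.002], [0.041, -0.999, 0.0], [0.002, -0.0, -1.0]]
contact_force: [0.2, -0.8, 0.6]
finger_gap: 0.651
grip_force: 0.0
```

```bash
cat >>h.py <<'E'
def fan(n,x,y):
    p,d=cams.grab_frame(n);P=pts(n,d)
    m=(abs(P[...,0]-x)<.15)&(abs(P[...,1]-y)<.09)&(P[...,2]>.012)&(P[...,2]<.14)
    print(n,m.sum(),np.round(np.percentile(P[m],[2,50,98],axis=0),3).tolist())
E
python3 -c "
from h import *
tip();fan('scene',.56,-.153)"
```

```text
122 finger [ 0.51  -0.196  0.14 ] low z [0.119 0.12  0.12  0.121 0.121]
198 finger [ 0.508 -0.116  0.209] low z [0.049 0.07  0.121 0.121 0.122]
4.7333 [ 0.4988 -0.1553  0.0691] [ 0.19 -0.76  0.6 ]
scene 2112 [[0.502, -0.216, 0.013], [0.537, -0.161, 0.089], [0.561, -0.098, 0.133]]
```

Contact: the fan is tilting, with its top at x ≈ 0.56 and z up to 0.133. I'll push on past the tipping point.

Emit:
jog_arm(
  moves=[
    {"delta_pos": [0.25, 0, 0], "dr": [0, 0, 0]},
    {"delta_pos": [0.25, 0, 0], "dr": [0, 0, 0]},
    {"delta_pos": [0.25, 0, 0], "dr": [0, 0, 0]},
    {"delta_pos": [0, 0, 0], "dr": [0, 0, 0]},
    {"delta_pos": [0, 0, 0], "dr": [0, 0, 0]},
    {"delta_pos": [0, 0, 0], "dr": [0, 0, 0]},
    {"delta_pos": [0, 0, 0], "dr": [0, 0, 0]},
    {"delta_pos": [0, 0, 0], "dr": [0, 0, 0]},
  ],
)

```text
time_s: 5.5
eef_pos: [0.5259, -0.1555, 0.0685]
tcp_rot: [[0.999, 0.041, -0.001], [0.041, -0.999, -0.0], [-0.001, 0.0, -1.0]]
contact_force: [0.0, -0.7, -0.2]
finger_gap: 0.65
grip_force: 0.0
```

```bash
python3 -c "
from h import *
tip();fan('scene',.56,-.153)"
```

```text
160 finger [ 0.537 -0.196  0.133] low z [0.042 0.042 0.042 0.043 0.044]
208 finger [ 0.534 -0.117  0.152] low z [0.042 0.043 0.044 0.044 0.044]
5.5 [ 0.5259 -0.1555  0.0685] [ 0.02 -0.73 -0.15]
scene 2367 [[0.53, -0.213, 0.014], [0.601, -0.153, 0.04], [0.655, -0.096, 0.132]]
```

The black fan lies flat (x 0.53–0.655, z ≈ 0.043). Next I'll lift and move to the far (guard) side of the grey fan.

Emit:
jog_arm(
  moves=[
    {"delta_pos": [0, 0, 0.8], "dr": [0, 0, 0]},
    {"delta_pos": [0, 0, 0.8], "dr": [0, 0, 0]},
    {"delta_pos": [0, 0, 0.8], "dr": [0, 0, 0]},
    {"delta_pos": [0.06, 0.85, 0], "dr": [0, 0, -0.34]},
    {"delta_pos": [0.06, 0.85, 0], "dr": [0, 0, -0.34]},
    {"delta_pos": [0.06, 0.85, 0], "dr": [0, 0, -0.34]},
    {"delta_pos": [0.06, 0.85, 0], "dr": [0, 0, -0.34]},
    {"delta_pos": [0.06, 0.85, 0], "dr": [0, 0, -0.34]},
    {"delta_pos": [0.06, 0.85, 0], "dr": [0, 0, -0.34]},
    {"delta_pos": [0.06, 0.85, 0], "dr": [0, 0, -0.34]},
    {"delta_pos": [0.06, 0.85, 0], "dr": [0, 0, -0.34]},
    {"delta_pos": [0.06, 0.8, 0], "dr": [0, 0, -0.34]},
  ],
)

```text
time_s: 6.6
eef_pos: [0.5476, 0.1503, 0.1648]
tcp_rot: [[0.965, -0.263, 0.0], [-0.263, -0.965, -0.0], [0.0, -0.0, -1.0]]
contact_force: [0.5, -0.4, -0.1]
finger_gap: 0.652
grip_force: 0.0
```

```bash
python3 -c "
from h import *
tip();fan('scene',.59,-.153)"
```

```text
146 finger [0.546 0.106 0.231] low z [0.198 0.202 0.203 0.203 0.204]
141 finger [0.567 0.182 0.237] low z [0.199 0.201 0.202 0.203 0.204]
6.6 [0.5476 0.1503 0.1648] [ 0.54 -0.37 -0.07]
scene 2153 [[0.536, -0.214, 0.014], [0.609, -0.154, 0.038], [0.655, -0.095, 0.047]]
```

Emit:
jog_arm(
  moves=[
    {"delta_pos": [0, 0, -0.8], "dr": [0, 0, 0]},
    {"delta_pos": [0, 0, -0.8], "dr": [0, 0, 0]},
    {"delta_pos": [0, 0, -0.8], "dr": [0, 0, 0]},
    {"delta_pos": [0, 0, 0], "dr": [0, 0, 0]},
    {"delta_pos": [-0.4, 0.1, 0], "dr": [0, 0, 0]},
    {"delta_pos": [-0.4, 0.1, 0], "dr": [0, 0, 0]},
    {"delta_pos": [-0.24, 0.06, 0], "dr": [0, 0, 0]},
    {"delta_pos": [-0.24, 0.06, 0], "dr": [0, 0, 0]},
    {"delta_pos": [-0.24, 0.06, 0], "dr": [0, 0, 0]},
    {"delta_pos": [-0.24, 0.06, 0], "dr": [0, 0, 0]},
  ],
)

```text
time_s: 7.53
eef_pos: [0.4777, 0.1661, 0.0695]
tcp_rot: [[0.965, -0.263, 0.002], [-0.263, -0.965, 0.0], [0.002, -0.001, -1.0]]
contact_force: [0.2, -0.1, 0.2]
finger_gap: 0.649
grip_force: 0.0
```

```bash
python3 -c "
from h import *
tip();fan('top',.42,.18)"
```

```text
155 finger [0.474 0.122 0.128] low z [0.041 0.042 0.043 0.047 0.047]
257 finger [0.496 0.201 0.141] low z [0.04  0.041 0.042 0.042 0.043]
7.5333 [0.4777 0.1661 0.0695] [ 0.19 -0.08  0.18]
top 199 [[0.353, 0.172, 0.013], [0.433, 0.214, 0.122], [0.456, 0.238, 0.13]]
```

Emit:
jog_arm(
  moves=[
    {"delta_pos": [-0.24, 0.06, 0], "dr": [0, 0, 0]},
    {"delta_pos": [-0.24, 0.06, 0], "dr": [0, 0, 0]},
    {"delta_pos": [-0.2, 0.05, 0], "dr": [0, 0, 0]},
    {"delta_pos": [0, 0, 0], "dr": [0, 0, 0]},
    {"delta_pos": [0, 0, 0], "dr": [0, 0, 0]},
    {"delta_pos": [0, 0, 0], "dr": [0, 0, 0]},
    {"delta_pos": [0, 0, 0], "dr": [0, 0, 0]},
    {"delta_pos": [0, 0, 0.8], "dr": [0, 0, 0]},
    {"delta_pos": [0, 0, 0.8], "dr": [0, 0, 0]},
    {"delta_pos": [0, 0, 0.8], "dr": [0, 0, 0]},
    {"delta_pos": [0.5, -0.5, 0.5], "dr": [0, 0, 0]},
    {"delta_pos": [0, 0, 0], "dr": [0, 0, 0]},
  ],
)

```text
time_s: 8.63
eef_pos: [0.477, 0.1505, 0.1894]
tcp_rot: [[0.964, -0.266, 0.01], [-0.266, -0.964, 0.0], [0.01, -0.003, -1.0]]
contact_force: [0.8, 0.2, 0.5]
finger_gap: 0.653
grip_force: 0.0
```

```bash
python3 - <<'E'
from h import *
s=r.observe();print(s["time_s"],s["eef_pos"],s["contact_force"])
p,d=cams.grab_frame("scene");P=pts("scene",d)
for n,x,y in(("black",.59,-.153),("grey",.395,.186)):
    m=(abs(P[...,0]-x)<.1)&(abs(P[...,1]-y)<.1)&(P[...,2]>.038)&(P[...,2]<.05)
    print(n,*rect(P,m)); q=P[m];A=np.c_[q[:,:2],np.ones(len(q))];print("plane",np.linalg.lstsq(A,q[:,2],rcond=None)[0].round(3))
cv2.imwrite("pics/s9.png",cv2.resize(p[120:330,120:400],None,fx=2.5,fy=2.5))
E
```

```text
8.6333 [0.47704624 0.15047256 0.18939625] [0.75046168 0.20883189 0.45537462]
black [[0.5270000100135803, -0.0949999988079071], [0.5329999923706055, -0.2160000056028366], [0.6579999923706055, -0.210999995470047], [0.652999997138977, -0.09000000357627869]] [ 0.593 -0.153] [0.125 0.121] [0.038 0.043 0.047]
plane [-0.005 -0.001  0.046]
grey [[0.3149999976158142, 0.14300000667572021], [0.43799999356269836, 0.10999999940395355], [0.4690000116825104, 0.22699999809265137], [0.34599998593330383, 0.2590000033378601]] [0.392 0.185] [0.12  0.128] [0.038 0.043 0.047]
plane [-0.003  0.     0.044]
```

View pics/s9.png

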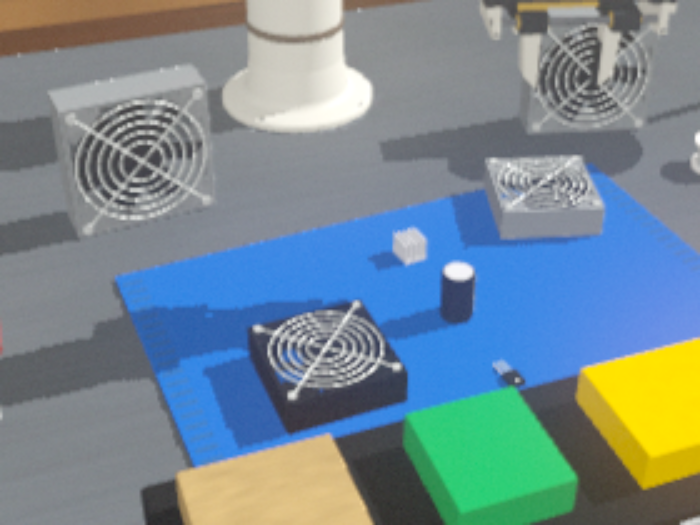

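Both fans lie flat on the mat with their guards up, black at (328,360) and grey at (545,195). The small parts haven't moved and the gripper is clear, so I'm handing in.

```bash
python3 -c "
from workcell import r
print(r.job_done())"
```

```text
the job is handed in; nothing more can be done
None
```

Both fans lie flat on the mat with the wire guard up, each about 80 mm from its start, nothing else looks moved, and the job is handed in; the reported TCP height read about 37 mm low, so the first push on the black fan passed over it, and I set the finger height from the camera after that.

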